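Clip the lock-off snap hook onto the press's gauge block

TASK

Lock off the press's gauge block: pick up the steel snap hook (the one with a sprung gate closing its nose, not the open hook) and push its nose onto the upright bar of the eye in front of the blue block that carries the round pressure gauge, so that the gate gives way and snaps shut again with the bar inside the loop. Leave the hook lying flat on the bench, clipped on, and let go of it.

Things in the scene. Friction and masses are not known exactly. Their poses are not given: they have to be found in the camera images.
- snap_hook: Steel snap hook, 0.32 kg, flat on the bench, 164 x 64 mm, nose away from the robot. Origin: underside, below mid-shank; x to the nose, y left, z up. Grip the shank from above: a block 20 mm wide (y), 22 tall, x = -27 to 23 mm. Ahead is a closed loop of 14 mm round bar, open inside from x = 42 to 116 mm, y = -18 to 18; nose end x = 137. Unwanted: a J-shaped open hook without gate, a shackle.
- loop_seat (a point): Point inside the snap hook's loop, at underside level, x = 58, y = -2 mm of the hook, same axes: where the eye's bar should end up. The bar enters through the nose along the hook's x; 10 mm off sideways still enters. The gate snaps shut once the bar is nearer than 14 mm ahead of this point; the back of the loop stops the bar 11 mm behind it.
- gate (a joint): The snap hook's gate: a brass 8 mm round bar closing the 36 mm wide mouth between the jaws, hinged on the left jaw at x = 120, y = 22 mm of the hook, swinging inwards only. 0 is shut, 1.45 rad fully open. A weak spring shuts it: 2 to 3 N from the bar pushes it open.
- eye_bar (a point): Foot of the wanted eye's upright bar, at its centre on the bench. Fixed steel, 10 mm thick, 72 mm high, there bent back level into the blue block (100 mm wide, 85 high, round gauge on top) whose face is 105 mm behind the bar; clear below 65 mm. x points from bar to block, z up: the hook comes on along +x. The like eye before the block with a black star knob is the wrong one.
There are look-alikes about, which are no part of the job. Leave any brown or green look-alike of the snap_hook alone.

How it is judged:
By the outcome, as a careful person would: the job done as asked, in the order asked, and still so for the second after the job is handed in, with the robot touching nothing.
It also fails if it takes over 43 s, if anything falls off the work surface, if the arm or the gripper's body presses on something with over 40 N, if the wrist force passes 120 N, or if a joint passes its speed limit or range.

ROBOT

A 7-joint arm with a two-finger parallel gripper is mounted at the origin on the work surface. World frame = base frame: x ahead of the robot, y to its left, z up, the work surface at z = 0. Lengths are in mm, angles in rad, forces in N, time in s.
With the tool pointing down it reaches from about 425 to 875 mm from the base axis. Payload 8.4 kg.
Tool frame: the origin (TCP) lies at the very end of the fingers, on their centre line; the grasp point (between the pads) lies 19 mm behind it; z points along the fingers, x is the direction in which the jaws open and shut, and the axes are right-handed (so a half turn about z gives the same grasp; the last joint's range is limited). The gripper opens to 87 mm and grips with 3 to 60 N. Pads are 19 mm wide; open, the fingers measure 117 mm over their backs; the gripper's body (75 mm by 190 mm) begins 51 mm behind the grasp point.
Start: joints at [-0.099, 0.333, 0.04, 1.465, -0.013, 1.343, -0.059], TCP at [649.972, -0.012, 222.546] pointing down, gripper open.
Joint ranges: [-2.58, 2.58], [-0.38, 2.09], [-1.3, 1.39], [0.25, 2.4], [-1.5, 4.64], [0.08, 2.09], [-2.65, 2.65]. Speed limits (rad/s): [2.22, 2.22, 2.79, 2.79, 3.14, 3.14, 3.14].

INTERFACE

Orientations are given as a unit quaternion [w, x, y, z].
In Python, from plant import monitor, snapshot, camera_model, order gives the robot as it stands. The module is installed in compiled form; this text tells all that it offers.
- The arm moves only by the tool drive_tool, never from a script. Its argument "targets" is a list of rows, each a list of 7 numbers: the turn, a rotation vector about the tool's x, y, z in rad, then the shift along the tool's x, y, z in mm, then the finger opening in mm, from 0 to 87. In form: [[rx, ry, rz, x, y, z, jaw], ...]. A call has 1 to 10 rows; each row is the pose to reach, as a shift and turn from the pose commanded when the call began, along the tool's axes at that moment; what a row does not reach only later rows make up. A row lasts 1/10 s, in which the tool goes at most 50 mm and 8.59 degrees, less where a joint would pass 70% of its speed; a pose out of reach is approached as far as the arm can. A call with a gripper value outside its range is refused whole. The fingers move at their own pace and stop on an object; "squeeze" is the grip in N (left out, the last holds). Time passes only in rows, so rows that repeat a pose let the fingers close. It gives the time, the measured TCP pose, the force and the opening at its end, in the units of the state.
- monitor.sense(): the state, without advancing time (a new reading comes with each control period).
- snapshot(name): name is "scene" or "side" or "wrist"; returns (picture, depth): 400x640x3 uint8, red, green, blue; 400x640 float32, mm along the optical axis (not along the pixel's ray), 0 where there is no reading.
- camera_model(name): a dict with "vfov" (degrees; the focal length in pixels is half the picture's height over the tangent of half this angle, whatever the lens; pixels are square), "cx", "cy" (the principal point, pixels), "R" (3x3) and "t" (3): a world point X has camera coordinates R X + t; the wrist camera has in their place "hand_eye" (4x4, takes a point from camera to tool coordinates, whose origin is the TCP and whose axes are the tool frame's). Camera axes: x right, y down, z forward; pixel columns grow to the right and rows downward; lengths in mm; the calibration is good to about 2 mm. A picture is of the moment at which its call begins: read the wrist's pose just before it. camera_model takes no time and is no camera call.
- order.close_job(): hands the job in, once; it reports no verdict.
The state is a dict: "clock": time; "joint_positions": joint angles; "joint_vel": joint speeds; "joint_torque": joint torques, N m; "ee_pos": TCP position; "tcp_rot": TCP orientation; "ft_force": force on the tool from outside, world axes, zero at the start; "wrist_torque": the same for the moment, N m; "opening": finger opening in mm.
Only numpy, scipy, OpenCV 4.12 (cv2) and the standard library are available. Lean on these libraries where they do the work, as an engineer would, in place of code of your own. Each camera call takes 0.05 s, during which the arm holds its last target. There are 200 camera calls.

## Working session

There is one attempt and no reset: what is moved stays moved. The work goes in short steps, Python scripts to look and compute and a tool call to move; the robot and the scene stay as the last step left them, time stands still between calls to the robot, and variables do not carry over. Pictures are saved under pics/ and viewed, and the job is handed in when it is done.

Besides the shell and the picture viewer there is one more tool, called after ">>>" as name(argument=value, ...), one argument or row to a line, values as JSON. drive_tool: Moves the arm, as the interface text tells. Its arguments: {"type":"object","properties":{"targets":{"type":"array"},"squeeze":{"type":"number"}},"required":["targets"]}

```bash
mkdir -p pics; cat > h.py <<'E'
import numpy as np, cv2
from plant import monitor, snapshot, camera_model, order
from scipy.spatial.transform import Rotation as Ro
def snap(name,fn):
    s=monitor.sense(); p,d=snapshot(name)
    cv2.imwrite(f'pics/{fn}.png',p[:,:,::-1]); m=camera_model(name)
    f=200/np.tan(np.radians(m['vfov']/2))
    if name=='wrist':
        q=s['tcp_rot']; T=np.eye(4); T[:3,:3]=Ro.from_quat([q[1],q[2],q[3],q[0]]).as_matrix(); T[:3,3]=s['ee_pos']
        T=T@np.array(m['hand_eye'])
    else:
        T=np.eye(4); R=np.array(m['R']); T[:3,:3]=R.T; T[:3,3]=-R.T@np.array(m['t'])
    np.savez(f'pics/{fn}.npz',p=p,d=d,T=T,f=f,c=[m['cx'],m['cy']])
def at(fn,u,v,z=None):
    D=np.load(f'pics/{fn}.npz'); r=np.array([(u-D['c'][0])/D['f'],(v-D['c'][1])/D['f'],1]); T=D['T']
    if z is None: k=D['d'][int(round(v)),int(round(u))]
    else: k=(z-T[2,3])/(T[:3,:3]@r)[2]
    return np.round(T[:3,:3]@(r*k)+T[:3,3],1)
E
python3 - <<'E'
from h import *
for n in('scene','side','wrist'): snap(n,n+'0')
print(monitor.sense())
for n in('scene','side','wrist'):
  m=camera_model(n); print(n,m)
E
```

```text
{'clock': 0.15, 'joint_positions': array([-0.09923405,  0.33374926,  0.03985075,  1.46605066, -0.01339627,
        1.34328223, -0.05852575]), 'joint_vel': array([ 0.00066488, -0.00224237, -0.00048022, -0.00146413, -0.0010077 ,
        0.00054693, -0.00027286]), 'joint_torque': array([ 1.24259990e-03, -6.56844234e+01,  1.33660264e+00, -4.04110801e+01,
       -5.95439016e-02,  4.17590642e-02, -1.22402304e-05]), 'ee_pos': array([6.49647028e+02, 1.42108533e-02, 2.21871395e+02]), 'tcp_rot': array([ 3.79019480e-05,  9.99999813e-01,  8.28944823e-06, -6.10782634e-04]), 'ft_force': array([-0.49735928, -0.27679748, -0.68192135]), 'wrist_torque': array([-0.03242031,  0.00044539,  0.00408086]), 'opening': 86.7520764507811}
scene {'vfov': 52.377340831592456, 'cx': 311.2914622254479, 'cy': 194.92828186256148, 'R': array([[-0.28288353,  0.95908497, -0.0115297 ],
       [ 0.8378856 ,  0.24124937, -0.48963912],
       [-0.46682399, -0.14817141, -0.87184895]]), 't': array([  98.12549048, -440.42458187, 1281.96202707])}
side {'vfov': 55.39627662339581, 'cx': 313.05567079372895, 'cy': 208.7114715419163, 'R': array([[-9.53873180e-01, -3.00209262e-01, -5.96992305e-04],
       [-2.02963026e-01,  6.46349502e-01, -7.35553078e-01],
       [ 2.21205712e-01, -7.01503186e-01, -6.77466835e-01]]), 't': array([531.94461982,  99.29314919, 758.1012239 ])}
wrist {'vfov': 58.61864747202707, 'cx': 327.3912512567113, 'cy': 195.62449250072416, 'hand_eye': array([[ 9.99999797e-01,  2.62518314e-04,  5.80082761e-04,
         9.76884362e-01],
       [-4.16986691e-04,  9.58508461e-01,  2.85063774e-01,
        -7.85967273e+01],
       [-4.81179774e-04, -2.85063959e-01,  9.58508377e-01,
        -1.63407562e+02],
       [ 0.00000000e+00,  0.00000000e+00,  0.00000000e+00,
         1.00000000e+00]])}
```

View pics/scene0.png

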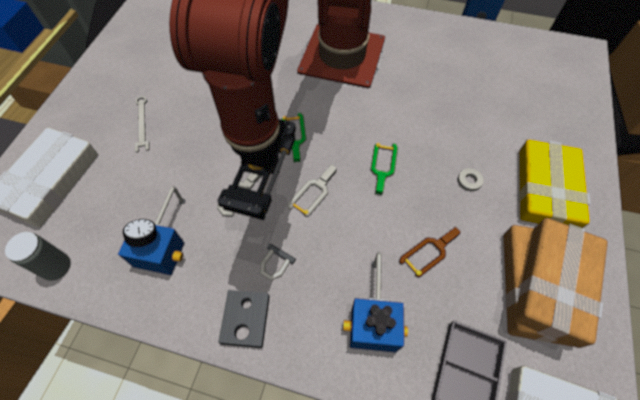

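View pics/side0.png

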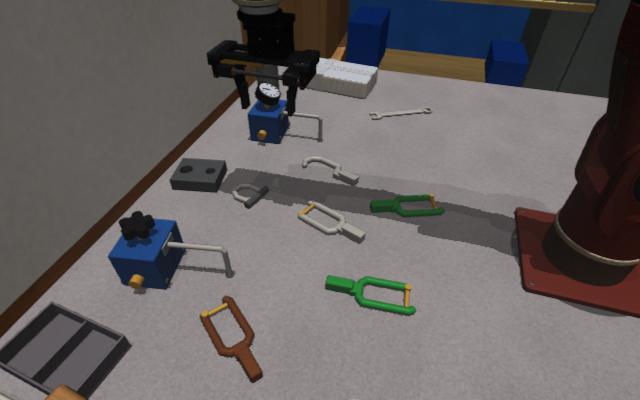

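View pics/wrist0.png

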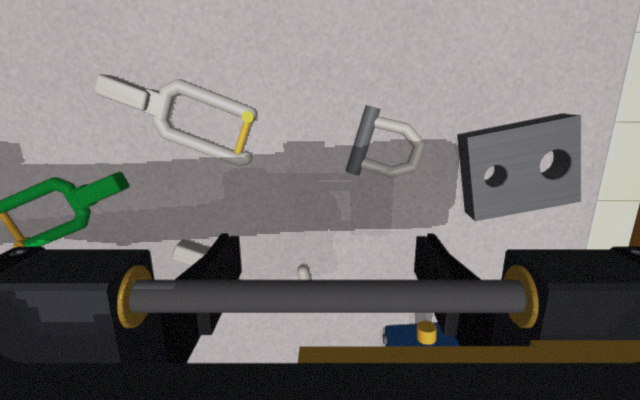

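```bash
python3 - <<'E'
from h import *
a=cv2.imread('pics/wrist0.png')[60:180,80:280]; cv2.imwrite('pics/c1.png',cv2.resize(a,None,fx=4,fy=4,interpolation=2))
a=cv2.imread('pics/side0.png')[80:150,240:340]; b=cv2.imread('pics/scene0.png')[175:285,100:210]
a=cv2.resize(a,(400,280));b=cv2.resize(b,(400,400))
b=np.vstack([b,np.zeros((0,400,3),np.uint8)]);a=np.vstack([a,np.zeros((120,400,3),np.uint8)])
cv2.imwrite('pics/c2.png',np.hstack([a,b]))
E
```

```text
(no output)
```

View pics/c1.png

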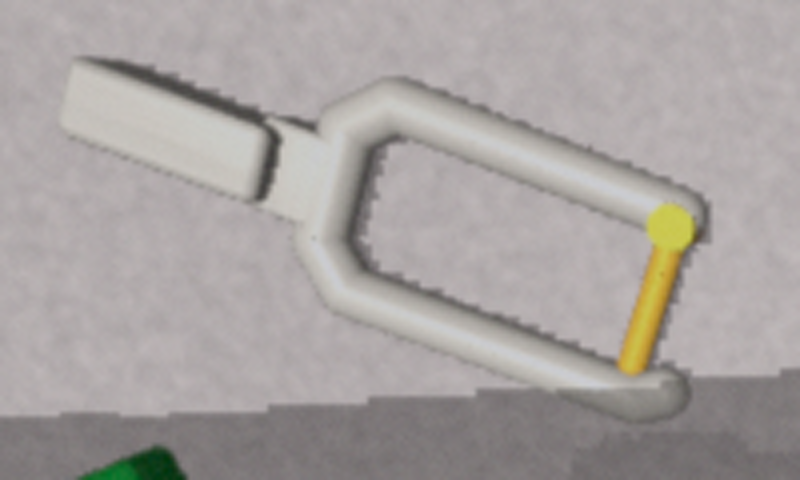

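View pics/c2.png

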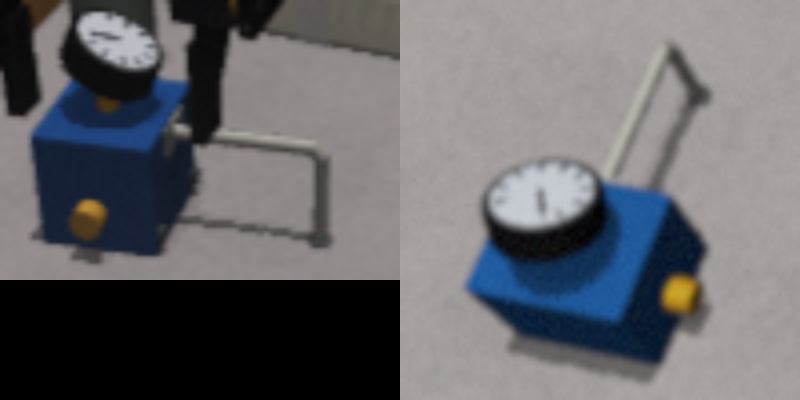

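```bash
python3 - <<'E'
from h import *
W=lambda u,v:(u/4+80,v/4+60)
for n,u,v,z in [('rl',75,60,22),('rr',65,130,22),('fl',270,128,22),('fr',250,198,22),('hinge',670,228,16),('gate tip',632,365,11),('inner back',355,210,7),('Lout',700,195,7),('Rout',685,395,7)]:
  print(n,at('wrist0',*W(u,v),z),at('wrist0',*W(u,v)))
print('foot side',at('side0',320,140,0),'scene',at('scene0',182.5,201,0))
print('top side',at('side0',320,117,72),at('scene0',173.7,187,72),'d',at('scene0',174,188))
print('entry side',at('side0',286,112,67),at('scene0',157,223,67))
S=lambda u,v:(100+(u-400)*.275,175+v*.275)
print('block top scene corners',at('scene0',*S(470,288),85),at('scene0',*S(620,320),85),at('scene0',*S(668,198),85))
E
```

```text
rl [429.4  92.   22. ] [430.2  92.   23.3]
rr [424.   75.8  22. ] [424.3  75.8  22.5]
fl [474.3  76.3  22. ] [472.5  76.2  18.3]
fr [466.9  59.6  22. ] [465.6  59.4  19.3]
hinge [569.4  51.9  16. ] [569.2  51.9  15.3]
gate tip [556.   16.1  11. ] [556.1  16.2  11.5]
inner back [486.1  55.8   7. ] [486.6  55.9   8.1]
Lout [575.7  59.6   7. ] [574.5  59.3   0.8]
Rout [568.7   7.3   7. ] [570.1   8.6  13.7]
foot side [ 618.9 -259.9    0. ] scene [ 619.  -260.4    0. ]
top side [ 619.9 -260.3   72. ] [ 620.1 -260.1   72. ] d [ 623.2 -257.2   73.8]
entry side [ 720.6 -267.2   67. ] [ 715.4 -257.5   67. ]
block top scene corners [ 811.1 -291.7   85. ] [ 804.2 -197.2   85. ] [ 725.4 -204.7   85. ]
```

>>> drive_tool(
  targets=[
    [0, 0, 1.925, -201, -74.5, 100, 45],
    [0, 0, 1.925, -201, -74.5, 100, 45],
    [0, 0, 1.925, -201, -74.5, 100, 45],
    [0, 0, 1.925, -201, -74.5, 100, 45],
    [0, 0, 1.925, -201, -74.5, 100, 45],
    [0, 0, 1.925, -201, -74.5, 100, 45],
    [0, 0, 1.925, -201, -74.5, 100, 45],
    [0, 0, 1.925, -201, -74.5, 100, 45],
    [0, 0, 1.925, -201, -74.5, 100, 45],
    [0, 0, 1.925, -201, -74.5, 100, 45],
  ],
)

```text
clock: 1.15
ee_pos: [448.8, 74.4, 122.4]
tcp_rot: [0.0, 0.73, -0.684, -0.0]
ft_force: [-0.1, 0.3, -0.1]
opening: 45.1
```

>>> drive_tool(
  targets=[
    [0, 0, 0.42, 0, 0, 0, 45],
    [0, 0, 0.42, 0, 0, 0, 45],
    [0, 0, 0.42, 0, 0, 0, 45],
    [0, 0, 0.42, 0, 0, 0, 45],
    [0, 0, 0.42, 0, 0, 0, 45],
  ],
)

```text
clock: 1.65
ee_pos: [448.9, 74.5, 122.5]
tcp_rot: [-0.0, -0.575, 0.818, 0.0]
ft_force: [-0.6, -0.1, -0.1]
opening: 44.8
```

```bash
python3 - <<'E'
from h import *
snap('wrist','w1');snap('scene','s1');s=monitor.sense();print(s['ee_pos'],s['tcp_rot'],s['joint_positions'])
a=cv2.imread('pics/s1.png')[175:285,100:210]; cv2.imwrite('pics/c3.png',cv2.resize(a,None,fx=5,fy=5,interpolation=2))
E
```

```text
[448.90966668  74.49902105 122.50271939] [-5.80257607e-05 -5.74687541e-01  8.18372914e-01  2.88417881e-05] [-2.85545695e-01  2.10084396e-02  2.35471210e-02  2.04645193e+00
 -5.78874850e-04  1.07426698e+00 -2.17887601e+00]
```

View pics/w1.png

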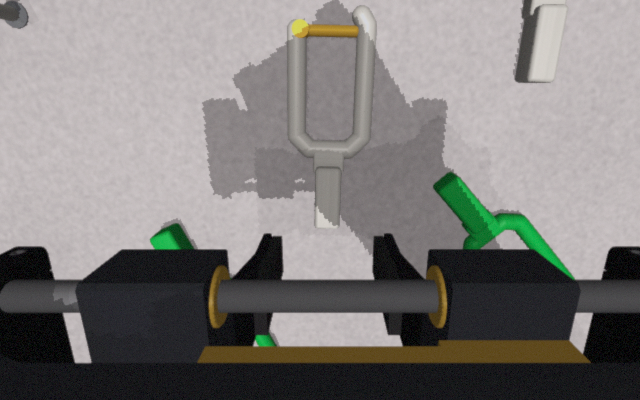

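View pics/s1.png

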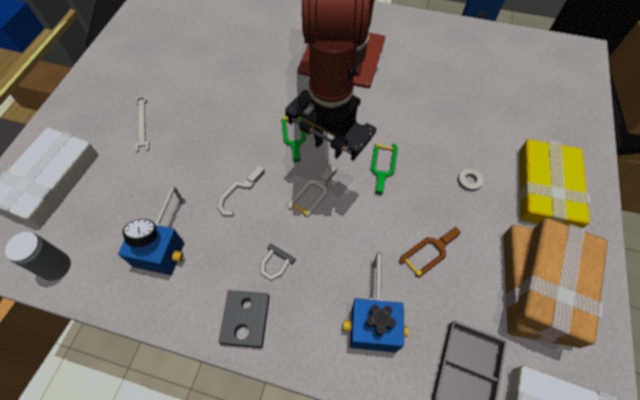

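```bash
python3 - <<'E'
from h import *
s=monitor.sense();q=s['tcp_rot'];R=Ro.from_quat([q[1],q[2],q[3],q[0]]).as_matrix()
for n,u,v,z in [('rearL',316,226,22),('rearR',339,226,22),('frL',318,168,22),('frR',340,168,22),('hinge',300,27,16),('jawL mid',297,90,10),('jawR mid',366,90,10),('greenR tip',445,180,22),('greenR loop',470,245,10),('greenL',170,238,22)]:
  p=at('w1',u,v,z);print(n,p,'tool',np.round(R.T@(p-s['ee_pos']),1))
E
```

```text
rearL [429.2  91.7  22. ] tool [ -9.5  24.4 100.5]
rearR [423.1  74.6  22. ] tool [  8.7  24.3 100.5]
frL [472.7  74.   22. ] tool [ -7.6 -22.6 100.5]
frR [467.1  58.4  22. ] tool [  9.  -22.6 100.5]
hinge [569.3  51.9  16. ] tool [ -19.6 -120.9  106.5]
jawL mid [531.1  69.5  10. ] tool [-23.2 -79.  112.5]
jawR mid [513.8  21.3  10. ] tool [ 28.  -79.1 112.5]
greenR tip [431.2 -13.9  22. ] tool [ 89.2 -13.4 100.5]
greenR loop [365.  -22.5  10. ] tool [119.7  46.  112.5]
greenL [459.1 205.4  22. ] tool [-126.6   34.8  100.5]
```

View pics/c3.png

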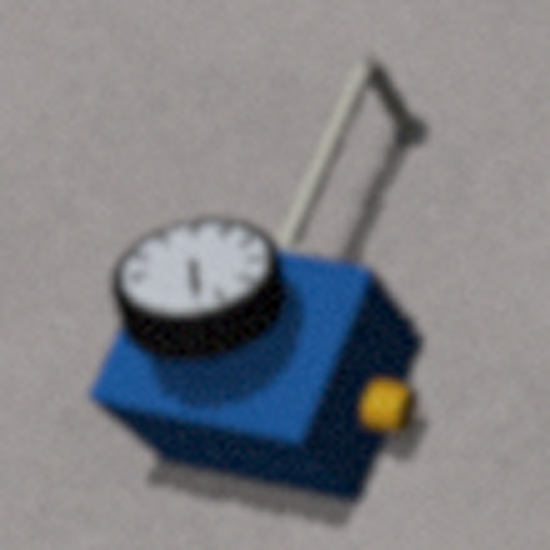

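>>> drive_tool(
  targets=[
    [0, 0, 0.015, 0.5, 0, 40, 45],
    [0, 0, 0.015, 0.5, 0, 80, 45],
    [0, 0, 0.015, 0.5, 0, 105, 45],
    [0, 0, 0.015, 0.5, 0, 119, 45],
    [0, 0, 0.015, 0.5, 0, 119, 45],
    [0, 0, 0.015, 0.5, 0, 119, 10],
    [0, 0, 0.015, 0.5, 0, 119, 10],
    [0, 0, 0.015, 0.5, 0, 119, 10],
    [0, 0, 0.015, 0.5, 0, 119, 10],
    [0, 0, 0.015, 0.5, 0, 119, 10],
  ],
  squeeze=35,
)

```text
clock: 2.75
ee_pos: [449.1, 74.1, 4.0]
tcp_rot: [0.0, -0.567, 0.823, -0.0]
ft_force: [-1.3, -0.1, 3.8]
opening: 19.7
```

>>> drive_tool(
  targets=[
    [0, 0, 0, 0, 0, -20, 10],
    [0, 0, 0, 0, 0, -60, 10],
    [0, 0, 0, 0, 0, -100, 10],
    [0, 0, -0.1, 30, -25, -140, 10],
    [0, 0, -0.2, 60, -50, -146, 10],
    [0, 0, -0.3, 95, -78, -146, 10],
    [0, 0, -0.43, 130, -106, -146, 10],
    [0, 0, -0.43, 165, -135, -146, 10],
    [0, 0, -0.43, 199, -163, -146, 10],
    [0, 0, -0.43, 199, -163, -146, 10],
  ],
)

```text
clock: 3.75
ee_pos: [529.8, -177.1, 149.0]
tcp_rot: [0.002, 0.727, -0.686, 0.001]
ft_force: [-1.6, -0.7, -3.1]
opening: 20.0
```

```bash
python3 - <<'E'
from h import *
snap('wrist','w2');s=monitor.sense();print(s['ee_pos'],s['tcp_rot'],s['ft_force'],s['opening'])
E
```

```text
[ 529.43762071 -173.55202927  148.67083717] [ 1.08132181e-03  7.28147402e-01 -6.85419662e-01 -2.79420185e-04] [ 0.23173869  0.61878584 -2.84532897] 19.949866290227266
```

View pics/w2.png

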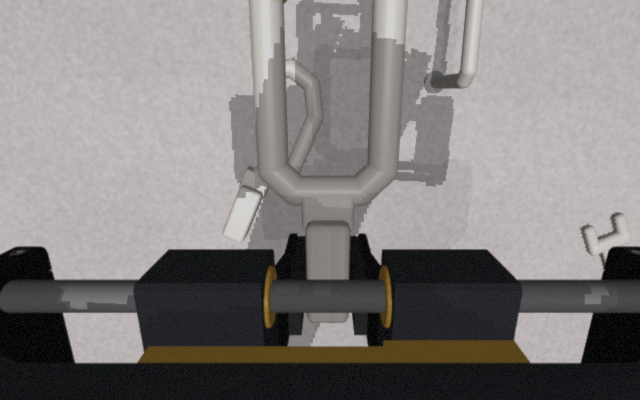

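```bash
python3 - <<'E'
from h import *
a=cv2.imread('pics/w2.png')[0:110,400:510]; cv2.imwrite('pics/c4.png',cv2.resize(a,None,fx=5,fy=5,interpolation=2))
snap('side','sd2')
s=monitor.sense();print(s['ee_pos'],s['tcp_rot'])
for n,u,v,z in [('foot',434,82,0),('top',467,76,67),('b1',469,60,67),('b2',474.5,2,67)]: print(n,at('w2',u,v,z),at('w2',u,v))
E
```

```text
[ 529.36501697 -171.07600591  148.57251781] [ 7.25398312e-04  7.29146788e-01 -6.84356425e-01 -8.47805048e-04]
foot [ 620.3 -261.4    0. ] [ 619.7 -256.1   18.6]
top [ 622.9 -263.2   67. ] [ 622.4 -259.9   75.9]
b1 [ 632.7 -262.9   67. ] [ 631.6 -258.6   78.4]
b2 [ 666.3 -260.5   67. ] [ 663.7 -256.4   78.3]
```

View pics/c4.png

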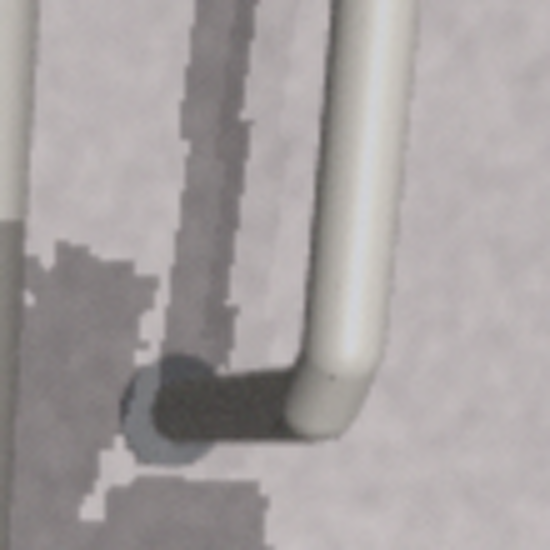

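View pics/sd2.png

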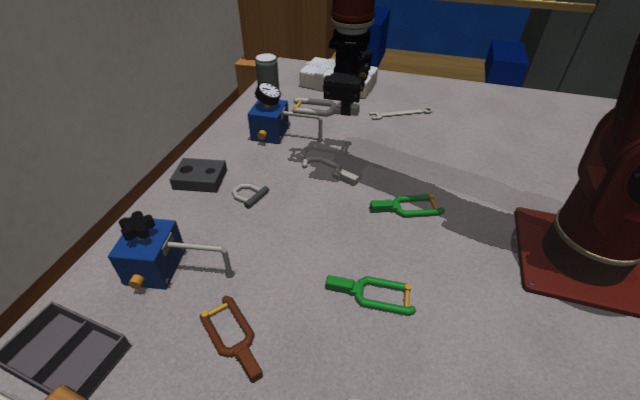

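>>> drive_tool(
  targets=[
    [0, 0, 0, 15, 14, 0, 10],
    [0, 0, 0, 35, 32, 0, 10],
    [0, 0, 0, 58, 52, 0, 10],
    [0, 0, 0, 80, 72, 0, 10],
    [0, 0, 0, 94, 85, 15, 10],
    [0, 0, 0, 94, 85, 45, 10],
    [0, 0, 0, 94, 85, 75, 10],
    [0, 0, 0, 94, 85, 105, 10],
    [0, 0, 0, 94, 85, 125, 10],
    [0, 0, 0, 94, 85, 130, 10],
  ],
)

```text
clock: 4.85
ee_pos: [449.9, -266.9, 17.1]
tcp_rot: [0.001, 0.731, -0.683, -0.002]
ft_force: [-0.3, 0.8, -3.8]
opening: 19.8
```

>>> drive_tool(
  targets=[
    [0, 0, 0, 0, 0, 0, 10],
    [0, 0, 0, 0, 0, 0, 10],
    [0, 0, 0, 0, 0, 0, 10],
    [0, 0, 0, 0, 0, 0, 10],
  ],
)

```text
clock: 5.25
ee_pos: [452.3, -269.6, 20.5]
tcp_rot: [-0.0, 0.73, -0.683, 0.001]
ft_force: [0.0, -0.3, -3.2]
opening: 19.4
```

```bash
python3 - <<'E'
from h import *
snap('wrist','w3');snap('scene','s3');s=monitor.sense();print(s['ee_pos'],s['tcp_rot'],s['ft_force'],s['opening'])
a=cv2.imread('pics/s3.png')[100:280,100:340]; cv2.imwrite('pics/c5.png',cv2.resize(a,None,fx=3.3,fy=3.3,interpolation=2))
E
```

```text
[ 451.94477327 -269.50281627   20.17735805] [-2.44991328e-04  7.29938604e-01 -6.83512529e-01  4.44003549e-04] [ 0.00949271 -0.07956973 -3.36104685] 19.810540124288025
```

View pics/w3.png

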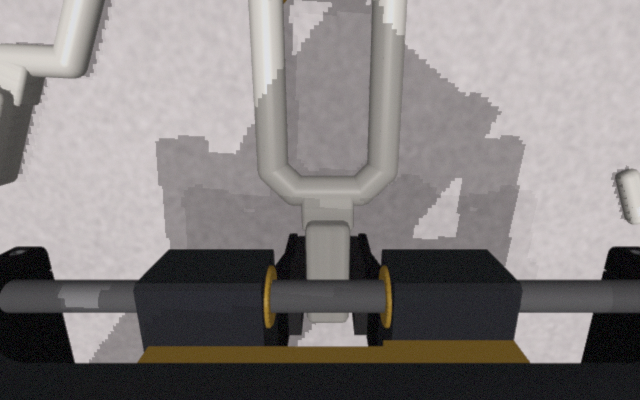

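View pics/c5.png

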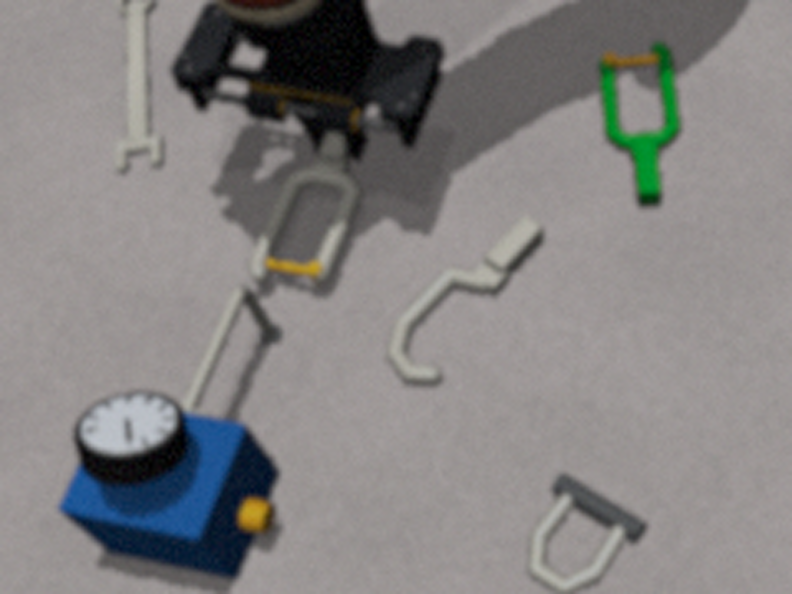

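>>> drive_tool(
  targets=[
    [0, 0, 0, 0, 0, 8, 10],
    [0, 0, 0, 0, 0, 14, 10],
    [0, 0, 0, 0, 0, 15, 10],
    [0, 0, 0, 0, -4, 15, 10],
    [0, 0, 0, 0, -8, 15, 10],
    [0, 0, 0, 0, -12, 15, 10],
    [0, 0, 0, 0, -12, 15, 10],
    [0, 0, 0, 0, -12, 15, 10],
  ],
)

```text
clock: 6.15
ee_pos: [464.2, -268.5, 4.7]
tcp_rot: [-0.0, 0.73, -0.683, 0.0]
ft_force: [1.2, -0.0, -2.1]
opening: 19.9
```

```bash
python3 - <<'E'
from h import *
snap('scene','s4');snap('side','sd4');s=monitor.sense();print(s['ee_pos'],s['tcp_rot'],s['ft_force'],s['opening'])
a=cv2.imread('pics/s4.png')[150:230,150:250]; b=cv2.imread('pics/sd4.png')[80:160,290:390]
cv2.imwrite('pics/c6.png',np.hstack([cv2.resize(x,(400,320),interpolation=2) for x in(a,b)]))
E
```

```text
[ 463.92303591 -268.51907623    4.6534805 ] [-1.53600666e-04  7.30057903e-01 -6.83385228e-01  2.55091274e-04] [ 1.0895627  -0.0388331  -2.63991361] 19.59746660724824
```

View pics/c6.png

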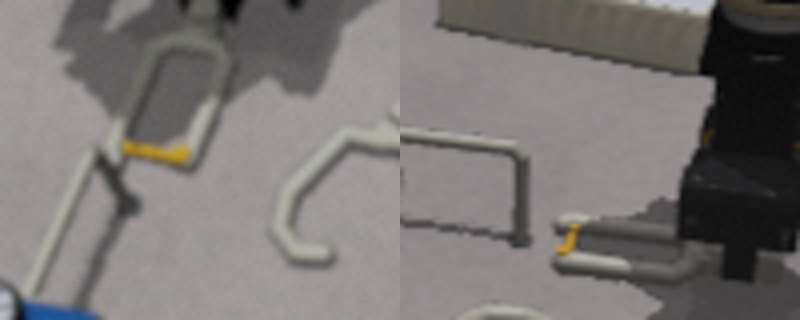

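```bash
python3 - <<'E'
from h import *
R=np.array([[np.cos(.065),-np.sin(.065)],[np.sin(.065),np.cos(.065)]])
foot=at('scene0',182.3,201,0)[:2]
for n,f,u,v,z in [('hinge','s4',195.5,188.5,15),('Rtip','s4',178,189.5,8),('hinge sd','sd4',290+165/4,80+268/4,15),('gate end R sd','sd4',290+175/4,80+228/4,11),('foot sd','sd4',290+121/4,80+241/4,0)]:
  p=at(f,u,v,z);print(n,p,'in eye frame',R.T@(p[:2]-foot))
E
```

```text
hinge [ 583.  -236.5   15. ] in eye frame [-34.43888217  26.69332117]
Rtip [ 594.9 -281.8    8. ] in eye frame [-25.50643909 -19.28397171]
hinge sd [ 573.5 -213.2   15. ] in eye frame [-42.40538672  50.56118251]
gate end R sd [ 581.7 -269.6   11. ] in eye frame [-37.88612219  -6.25233919]
foot sd [ 617.8 -258.9    0. ] in eye frame [-1.16734624  2.080217  ]
```

>>> drive_tool(
  targets=[
    [0, 0, 0, 1, -8, 0, 10],
    [0, 0, 0, 1, -16, 0, 10],
    [0, 0, 0, 1, -24, 0, 10],
    [0, 0, 0, 1, -32, 0, 10],
    [0, 0, 0, 1, -40, 0, 10],
    [0, 0, 0, 1, -48, 0, 10],
    [0, 0, 0, 1, -56, 0, 10],
    [0, 0, 0, 1, -64, 0, 10],
    [0, 0, 0, 1, -64, 0, 10],
  ],
)

```text
clock: 7.15
ee_pos: [529.4, -264.7, 4.6]
tcp_rot: [-0.001, 0.73, -0.683, 0.001]
ft_force: [0.2, 2.3, -2.6]
opening: 19.4
```

```bash
python3 - <<'E'
from h import *
snap('wrist','w5');snap('side','sd5');s=monitor.sense();print(s['ee_pos'],s['tcp_rot'],s['ft_force'],s['opening'])
b=cv2.imread('pics/sd5.png')[80:160,270:370]
cv2.imwrite('pics/c7.png',np.hstack([cv2.resize(cv2.imread('pics/w5.png')[:240,160:480],(400,300)),cv2.resize(b,(375,300),interpolation=2)]))
E
```

```text
[ 528.51413355 -264.7352474     4.61457595] [-4.78201724e-04  7.30361453e-01 -6.83060599e-01  3.70887707e-04] [ 1.4380602  2.1579279 -2.1912448] 19.670281632509216
```

View pics/c7.png

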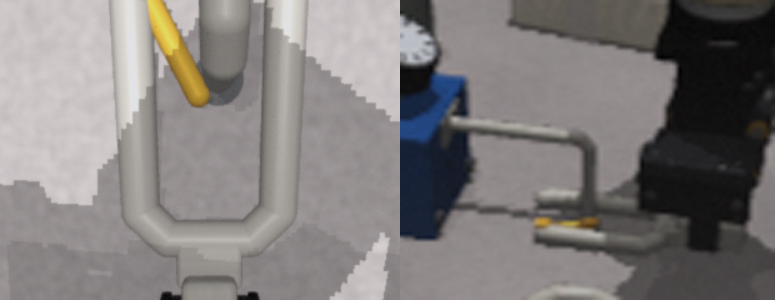

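>>> drive_tool(
  targets=[
    [0, 0, 0, 0, -7, 0, 10],
    [0, 0, 0, 0, -14, 0, 10],
    [0, 0, 0, 0, -21, 0, 10],
    [0, 0, 0, 0, -28, 0, 10],
    [0, 0, 0, 0, -33, 0, 10],
    [0, 0, 0, 0, -33, 0, 10],
    [0, 0, 0, 0, -33, 0, 10],
    [0, 0, 0, 0, -33, 0, 10],
  ],
)

```text
clock: 8.05
ee_pos: [560.6, -263.2, 4.6]
tcp_rot: [-0.0, 0.73, -0.683, 0.0]
ft_force: [1.2, 0.7, -2.4]
opening: 19.4
```

```bash
python3 - <<'E'
from h import *
snap('wrist','w6');snap('side','sd6');s=monitor.sense();print(s['ee_pos'],s['tcp_rot'],s['ft_force'],s['opening'])
b=cv2.imread('pics/sd6.png')[80:160,270:370]
cv2.imwrite('pics/c8.png',np.hstack([cv2.resize(cv2.imread('pics/w6.png')[:240,160:480],(400,300)),cv2.resize(b,(375,300),interpolation=2)]))
E
```

```text
[ 560.46750562 -263.24150272    4.69546038] [-1.19713952e-04  7.29952386e-01 -6.83497968e-01  1.62387472e-04] [ 1.04943416 -0.27097063 -1.77893681] 19.434951311726838
```

View pics/c8.png

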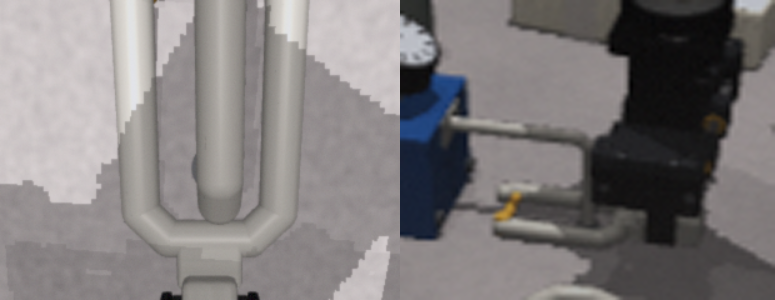

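>>> drive_tool(
  targets=[
    [0, 0, 0, 0, 0, 1, 10],
    [0, 0, 0, 0, 0, 1, 10],
    [0, 0, 0, 0, 0, 1, 40],
    [0, 0, 0, 0, 0, 1, 40],
    [0, 0, 0, 0, 0, 1, 40],
    [0, 0, 0, 0, 0, 1, 40],
    [0, 0, 0, 0, 0, -15, 40],
    [0, 0, 0, 0, 0, -40, 40],
    [0, 0, 0, 0, 0, -75, 40],
    [0, 0, 0, 0, 0, -110, 40],
  ],
)

```text
clock: 9.15
ee_pos: [560.2, -263.3, 116.7]
tcp_rot: [0.0, 0.73, -0.684, 0.0]
ft_force: [0.7, 0.6, -0.1]
opening: 40.1
```

>>> drive_tool(
  targets=[
    [0, 0, 0, 0, 30, -20, 40],
    [0, 0, 0, 0, 60, -40, 40],
    [0, 0, 0, 0, 60, -40, 40],
    [0, 0, 0, 0, 60, -40, 40],
    [0, 0, 0, 0, 60, -40, 40],
  ],
)

```text
clock: 9.65
ee_pos: [501.1, -266.6, 154.7]
tcp_rot: [-0.0, 0.73, -0.683, 0.0]
ft_force: [0.4, 0.6, -0.6]
opening: 39.9
```

```bash
python3 - <<'E'
from h import *
snap('wrist','w7');snap('side','sd7');s=monitor.sense();print(s['clock'],s['ee_pos'],s['ft_force'],s['opening'])
b=cv2.imread('pics/sd7.png')[80:160,270:370]
cv2.imwrite('pics/c9.png',np.hstack([cv2.resize(cv2.imread('pics/w7.png')[:240,160:480],(400,300)),cv2.resize(b,(375,300),interpolation=2)]))
E
```

```text
9.75 [ 500.9090495  -266.6327922   154.01623676] [-0.62076709  0.88675562 -0.69995441] 40.283459464413575
```

View pics/c9.png

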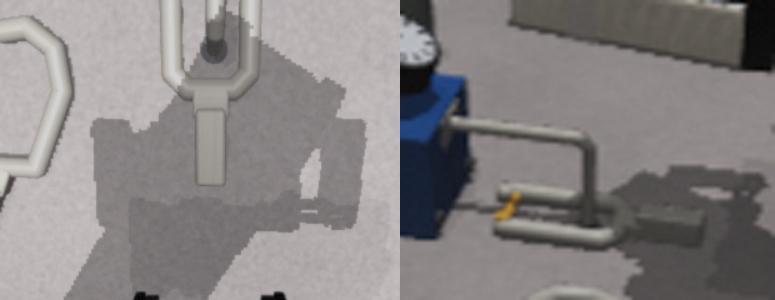

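Hook flat on the bench, bar inside the loop, gate shut, gripper clear.

```bash
python3 -c "
from h import *
print(order.close_job())"
```

```text
the job is handed in; nothing more can be done
None
```

The snap hook is clipped onto the upright bar in front of the gauge block, and I've handed the job in; the hand-in gives no verdict. I gripped the steel hook by its shank, carried it to the eye at about x 620, y -260 mm, and pushed it on along the eye's axis. The gate gave way, the bar passed in and the gate shut behind it. I then set the hook down, let go and backed the arm away.

**Last checks, at about 9.8 s of the 43 s allowed:**
- **Result:** the wrist and side pictures show the hook lying flat, the bar inside near the back of the loop and the gate shut.
- **Gripper:** it is open at 40 mm, about 150 mm above the bench and touching nothing.
- **Forces:** the wrist readings I took never exceeded about 4 N. They were not logged between readings.

**Disagreement:** one side-camera reading of the gate hinge before the push put it about 25 mm from where the scene camera did. I took it as a misread pixel and went with the scene camera; the bar then went in as planned.

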